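# Set the plaster masters in their mould boxes

## Task

Get the four white plaster masters ready for pouring rubber: put each one in the mould box built for it - the turned finial in the round casing, the obelisk in the deep square box, the rosette tile in the shallow square box and the long moulding lengthwise in the long box. Each must stand upright on the floor in the middle of its box with an even gap all round, squared up to the walls wherever the box has corners. Plaster chips, so set them down rather than drop them, don't topple any, and leave the mixing cup and the timber offcut where they are.

Things in the scene. Friction and masses are not known exactly. Their poses are not given: they have to be found in the camera images.
- finial: White plaster master, a turned urn finial, 67 mm tall, about 70 g. Foot 48 mm diameter, 9 mm thick; neck 20 mm at 16-23 mm up; urn body a plain cylinder 40 mm diameter from 34 to 48 mm up (grip here, pad centres about 42 mm up); small knop 17 mm diameter above. Stands upright on its foot. Origin: centre of the foot's underside; z up.
- obelisk: White plaster master, a small square obelisk, 70 mm tall, about 80 g. Square plinth 50 mm wide to 8 mm up, 40 mm to 13 mm; then the shaft tapers from 32 mm square at 13 mm up to 24 mm at 58 mm, then a point. Grip across two parallel shaft faces, pad centres about 48 mm up. Stands upright. Origin: centre of the plinth's underside; x and y square to its faces, z up.
- rosette_tile: White plaster master, a square tile 56 x 56 mm with upright edges 12 mm high and a low eight-petalled flower on its face (petals to 19 mm, the middle boss to 22 mm). About 60 g, lies flat, flower up. Grip it across two parallel edges, fingertips just clear of the bench. Origin: centre of its underside; x and y square to its edges, z up.
- moulding: White plaster moulding, a master 100 mm long (along its y) and 38 mm wide (along its x), 28 mm tall: upright sides 14 mm high, then a step 30 mm wide up to 19 mm and a round bead 18 mm wide along the middle. About 100 g, lies flat, bead up. Grip it across its width at the middle of its length, fingertips just clear of the bench. Origin: centre of its underside; z up.
- round_casing: Mould casing for the finial: a piece of grey pipe standing on a square base board, inside diameter 116 mm, outside 124 mm, rim 84 mm above the bench. Base board 136 x 136 mm. Fixed to the bench. Floor (top of the grey base board) 12 mm above the origin. Origin: centre of the underside, on the bench; z up.
- deep_box: Mould box for the obelisk: square wooden box, inside 120 x 120 mm, walls 12 mm thick, rim 86 mm above the bench. x and y square to the walls. Fixed to the bench. Floor (top of the grey base board) 12 mm above the origin. Origin: centre of the underside, on the bench; z up.
- shallow_box: Mould box for the rosette tile: low square wooden box, inside 114 x 114 mm, walls 12 mm thick, rim 40 mm above the bench. x and y square to the walls. Fixed to the bench. Floor (top of the grey base board) 12 mm above the origin. Origin: centre of the underside, on the bench; z up.
- long_box: Mould box for the moulding: long wooden box, inside 94 mm (along its x) x 156 mm (along its y), walls 12 mm thick, rim 50 mm above the bench. The moulding's y must lie along this box's y, either way round. Fixed to the bench. Floor (top of the grey base board) 12 mm above the origin. Origin: centre of the underside, on the bench; z up.
- mixing_cup: Bystander: loose white plastic mixing cup, 80 mm across the rim, 95 mm tall. Origin: centre of its underside. To be left alone.
- timber_offcut: Bystander: loose pale timber offcut 95 x 45 x 38 mm (x, y, z) lying flat. Origin: centre of its underside. To be left alone.
Mind the look-alikes: they are no part of the job. What is shaped like the shallow_box but green or pink is not meant.

How it is judged (in metres and radians):
At the end, for the whole second after the job is handed in: Each master stands in its own box: its origin within 12 mm of the middle along each of the box's x and y axes and on the floor (within 4 mm), upright within 0.1 rad; the obelisk and tile square to the walls and the moulding along the long box within 0.2 rad; all released and at rest (x of finial in the frame of round_casing between -0.012 and 0.012 m and y of finial in the frame of round_casing between -0.012 and 0.012 m and z of finial in the frame of round_casing between 0.008 and 0.016 m and angle between each of finial, obelisk, rosette_tile, moulding's own z axis and vertical below 0.1 rad and linear speed of each of finial, obelisk, rosette_tile, moulding below 0.02 m/s and x of obelisk in the frame of deep_box between -0.012 and 0.012 m and y of obelisk in the frame of deep_box between -0.012 and 0.012 m and z of obelisk in the frame of deep_box between 0.008 and 0.016 m and (angle between the y axis of obelisk and the y axis of deep_box, either way round below 0.2 rad or angle between the y axis of obelisk and the x axis of deep_box, either way round below 0.2 rad) and x of rosette_tile in the frame of shallow_box between -0.012 and 0.012 m and y of rosette_tile in the frame of shallow_box between -0.012 and 0.012 m and z of rosette_tile in the frame of shallow_box between 0.008 and 0.016 m and (angle between the y axis of rosette_tile and the y axis of shallow_box, either way round below 0.2 rad or angle between the y axis of rosette_tile and the x axis of shallow_box, either way round below 0.2 rad) and x of moulding in the frame of long_box between -0.012 and 0.012 m and y of moulding in the frame of long_box between -0.012 and 0.012 m and z of moulding in the frame of long_box between 0.008 and 0.016 m and angle between the y axis of moulding and the y axis of long_box, either way round below 0.2 rad); the robot touches nothing.
It fails at once if a master is let fall free (moves faster than 0.6 m/s while no finger holds it) ((linear speed of finial above 0.6 m/s and contact force between the fingers and finial below 0.1 N) or (linear speed of obelisk above 0.6 m/s and contact force between the fingers and obelisk below 0.1 N) or (linear speed of rosette_tile above 0.6 m/s and contact force between the fingers and rosette_tile below 0.1 N) or (linear speed of moulding above 0.6 m/s and contact force between the fingers and moulding below 0.1 N)).
It fails at once if a master is toppled (leans more than 60 degrees) (angle between any of finial, obelisk, rosette_tile, moulding's own z axis and vertical above 1.05 rad).
It fails at once if the mixing cup is pushed more than 30 mm (distance of mixing_cup from where it was at the start of the episode above 0.03 m).
It fails at once if the timber offcut is pushed more than 30 mm (distance of timber_offcut from where it was at the start of the episode above 0.03 m).
It also fails if it takes over 112 s, if anything falls off the work surface, if the arm or the gripper's body presses on something with over 40 N, if the wrist force passes 120 N, or if a joint passes its speed limit or range.

## Robot

A 6-joint arm with a two-finger parallel gripper is mounted at the origin on the work surface. World frame = base frame: x ahead of the robot, y to its left, z up, the work surface at z = 0. Lengths are in m, angles in degrees, forces in N, time in s.
With the tool pointing down it reaches from about 0.4 to 0.825 m from the base axis. Payload 7 kg.
Tool frame: the origin (TCP) lies at the very end of the fingers, on their centre line; the grasp point (between the pads) lies hold_point_z behind it (hold_point_z is the distance from the TCP to the grasp point, in m); z points along the fingers, y is the line along which they close (so a half turn about z gives the same grasp; the last joint's range is limited). The gripper opens to 88 mm and grips with 3 to 60 N. Pads are 19 mm wide; open, the fingers measure 130 mm over their backs; the gripper's body (78 mm by 193 mm) begins 47 mm behind the grasp point.
Start: joints at [86.121, 20.546, 0.682, 0, -70.136, -16.507], TCP at [0.235, 0.633, 0.227] pointing down, gripper open.
Joint ranges: [-176.03, 176.03], [-82.01, 121.73], [-58.28, 71.71], [-173.87, 95.51], [-174.79, -0.11], [-173.66, 173.66]. Speed limits (degrees/s): [136.94, 136.94, 172.46, 180, 180, 180].

## Interface

Orientations are given as [roll, pitch, yaw] about the fixed x, y, z axes, in that order (R = Rz(yaw) Ry(pitch) Rx(roll)).
In Python, from plant import get_obs, snapshot, close_job, hold_point_z gives the robot as it stands.
- The arm moves only by the tool play_rows, never from a script. Its argument "commands" is a list that holds one entry, the list of rows, each a list of 7 numbers: the shift along the tool's x, y, z in cm, then the turn, a rotation vector about the tool's x, y, z in degrees, then the opening, from 0 (shut) to 1 (fully open). In form: [[[x, y, z, ax, ay, az, fingers], ...]]. A call has 1 to 20 rows; each row is the pose to reach, as a shift and turn from the pose commanded when the call began, along the tool's axes at that moment; what a row does not reach only later rows make up. A row lasts 1/12 s, in which the tool goes at most 41.7 mm and 7.16 degrees, less where a joint would pass 70% of its speed; a pose out of reach is approached as far as the arm can. A call with a gripper value outside its range is refused whole. The fingers move at their own pace and stop on an object; the grip force is fixed at half the most. Time passes only in rows, so rows that repeat a pose let the fingers close. It gives the time, the measured TCP pose, the force, the opening and the grip force at its end, in the units of the state.
- get_obs(): the state, without advancing time (a new reading comes with each control period).
- snapshot(name): name is "scene" or "side" or "wrist"; returns a dict with "frame" (420x560x3 uint8, red, green, blue), "camera_matrix" (3x3 intrinsics, pixels), "origin" and "attitude" of the camera in the world. Camera axes: x right, y down, z forward; pixel columns grow to the right and rows downward; lengths in m; the calibration is good to about 2 mm. A picture is of the moment at which its call begins. There is no depth.
- close_job(): hands the job in; it is judged then, once.
The state is a dict: "clock": time; "joint_pos": joint angles; "qvel": joint speeds; "tau": joint torques, N m; "tool_pos": TCP position; "orientation": TCP orientation; "force": force on the tool from outside, world axes, zero at the start; "moment": the same for the moment, N m; "opening": finger opening in m; "gripper_force": force on a finger pad.
Only numpy, scipy, OpenCV 4.12 (cv2) and the standard library are available. Lean on these libraries where they do the work, as an engineer would, in place of code of your own. Each camera call takes 0.05 s, during which the arm holds its last target. There are 200 camera calls.

## Working session

There is one attempt and no reset: what is moved stays moved. The work goes in short steps, Python scripts to look and compute and a tool call to move; the robot and the scene stay as the last step left them, time stands still between calls to the robot, and variables do not carry over. Pictures are saved under pics/ and viewed, at most 15 in all, crops included, and the job is handed in when it is done.

Besides the shell and the picture viewer there is one more tool, called after ">>>" by a JSON object that holds its "method" and its "body". play_rows: Moves the arm, as the interface text tells. Its arguments: {"type":"object","properties":{"commands":{"type":"array","items":{"type":"array","items":{"type":"array","items":{"type":"number"}}}}},"required":["commands"]}

```bash
mkdir -p pics; ls; python3 - <<'E'
from plant import *
import cv2
print(get_obs(), hold_point_z)
for n in("scene","side","wrist"):
    s=snapshot(n); cv2.imwrite(f"pics/{n}0.png",s["frame"][:,:,::-1]); print(n,s["camera_matrix"],s["origin"],s["attitude"])
E
```

```text
pics
{'clock': 0.0, 'joint_pos': array([ 8.61206367e+01,  2.05899514e+01,  6.31126723e-01, -1.98283911e-02,
       -7.01351809e+01, -1.65080807e+01]), 'qvel': array([-0.03395294,  0.01575649,  0.03209932, -0.03344434,  0.00847813,
        0.01893864]), 'tau': array([ 9.63355269e-04, -5.82720709e+01,  2.93063951e+01,  6.99716136e+00,
        6.92514455e-03, -1.48803665e-04]), 'tool_pos': array([0.23498961, 0.63223178, 0.22562024]), 'orientation': array([ 1.79904573e+02, -8.84280244e-03, -2.03941897e+01]), 'force': array([-1.03459477,  0.79688222,  0.53777182]), 'moment': array([-0.05558744,  0.01793887,  0.03791128]), 'gripper_force': 0.0, 'opening': 0.0878309387340973} 0.0188
scene [[489.06272073   0.         287.46018569]
 [  0.         489.06272073 204.47882539]
 [  0.           0.           1.        ]] [ 1.0049503  -0.90943849  1.37086834] [-140.72960469   -0.77382277   34.20335526]
side [[391.89125983   0.         280.34024124]
 [  0.         391.89125983 211.87450684]
 [  0.           0.           1.        ]] [ 0.14457096 -0.93172268  0.86607853] [-130.17350333   -0.30808536  -17.43927079]
wrist [[319.3416041    0.         279.50666957]
 [  0.         319.3416041  211.8698931 ]
 [  0.           0.           1.        ]] [0.31474761 0.60341675 0.38405755] [ 1.62041381e+02 -8.58697831e-02 -1.10472554e+02]
```

View pics/scene0.png

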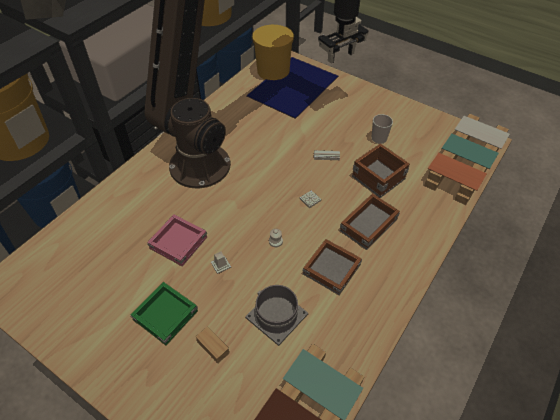

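View pics/side0.png

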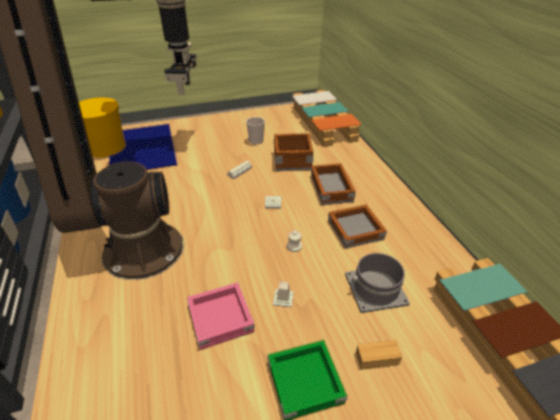

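View pics/wrist0.png

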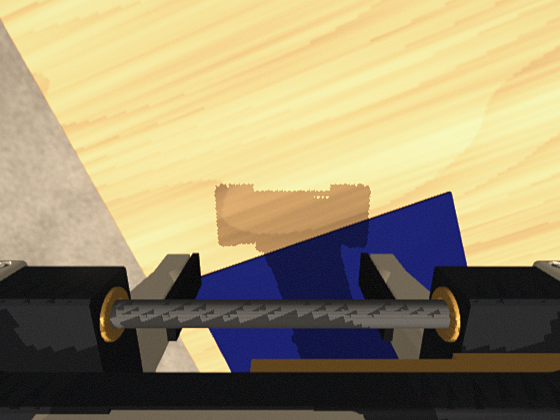

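```bash
cat > h.py <<'E'
import numpy as np, cv2
from scipy.spatial.transform import Rotation as Ro
from plant import *
def ray(s,uv,z):
    uv=np.atleast_2d(np.asarray(uv,float)); K=s["camera_matrix"]
    d=np.c_[uv,np.ones(len(uv))]@np.linalg.inv(K).T@Ro.from_euler('xyz',s["attitude"],degrees=True).as_matrix().T
    o=np.asarray(s["origin"]); return (o+d*((z-o[2])/d[:,2])[:,None])[:,:2]
def proj(s,P):
    P=np.atleast_2d(P); c=(P-s["origin"])@Ro.from_euler('xyz',s["attitude"],degrees=True).as_matrix()
    q=c@s["camera_matrix"].T; return q[:,:2]/q[:,2:]
def blobs(m,amin=40):
    m=cv2.morphologyEx(m.astype(np.uint8),cv2.MORPH_OPEN,np.ones((2,2)))
    return [c for c in cv2.findContours(m,cv2.RETR_EXTERNAL,cv2.CHAIN_APPROX_NONE)[0] if cv2.contourArea(c)>amin]
def cur():
    o=get_obs(); return o["tool_pos"],Ro.from_euler('xyz',o["orientation"],degrees=True)
E
cat > a.py <<'E'
from h import *
for n in ("scene","side"):
    s=snapshot(n); f=s["frame"]; hsv=cv2.cvtColor(f,cv2.COLOR_RGB2HSV); H,S,V=cv2.split(hsv)
    print(n,"white/grey")
    for c in blobs((S<70)&(V>100 if n=="side" else V>90),30):
        r=cv2.minAreaRect(c); w=ray(s,r[0],.01)[0]
        if 0<w[0]<.9 and abs(w[1])<.9:
            q=cv2.minAreaRect(ray(s,c[:,0],.01).astype(np.float32)); print(np.round(r[0]),np.round(w,3),np.round(q[1],3),round(q[2],1))
    print("brown")
    for c in blobs((H<12)&(S>110)&(V>20)&(V<150),300):
        q=cv2.minAreaRect(ray(s,c[:,0],.04).astype(np.float32)); print(np.round(c[:,0].mean(0)),np.round(q[0],3),np.round(q[1],3),round(q[2],1))
E
python3 a.py
```

```text
scene white/grey
[324. 385.] [ 0.84  -0.453] [0.199 0.106] 0.1
[ 48. 374.] [ 0.19  -0.865] [0.152 0.421] 86.7
[280. 336.] [ 0.658 -0.405] [0.081 0.035] 41.6
[253. 319.] [ 0.559 -0.406] [0.019 0.055] 50.2
[301. 317.] [ 0.675 -0.318] [0.023 0.061] 24.3
[276. 310.] [ 0.601 -0.344] [0.104 0.077] 34.6
[220. 263.] [ 0.354 -0.309] [0.05  0.072] 64.6
[333. 266.] [ 0.663 -0.11 ] [0.107 0.097] 0.2
[276. 243.] [ 0.458 -0.139] [0.044 0.029] 34.5
[276. 234.] [ 0.438 -0.11 ] [0.038 0.038] 34.8
[370. 221.] [0.675 0.126] [0.13  0.078] 81.7
[312. 199.] [0.452 0.092] [0.056 0.059] 71.6
[381. 170.] [0.594 0.365] [0.056 0.08 ] 76.5
[328. 154.] [0.381 0.321] [0.099 0.039] 32.2
[380. 122.] [0.459 0.613] [0.046 0.084] 27.0
brown
[287. 411.] [ 0.791 -0.561] [0.166 0.074] 34.4
[333. 267.] [ 0.669 -0.125] [0.139 0.148] 0.7
[372. 220.] [0.682 0.11 ] [0.196 0.127] 81.5
[458. 172.] [0.842 0.496] [0.193 0.105] 0.1
side white/grey
[383. 302.] [ 0.603 -0.401] [0.05  0.135] 86.2
[284. 295.] [ 0.359 -0.302] [0.074 0.047] 65.4
[353. 277.] [ 0.563 -0.299] [0.036 0.03 ] 82.7
[378. 280.] [ 0.626 -0.331] [0.061 0.085] 14.2
[170. 258.] [ 0.078 -0.074] [0.02  0.022] 72.9
[296. 242.] [ 0.454 -0.118] [0.08  0.034] 71.5
[357. 225.] [ 0.674 -0.102] [0.095 0.087] 0.6
[274. 203.] [0.446 0.086] [0.055 0.049] 73.0
[333. 183.] [0.69  0.137] [0.104 0.074] 81.9
[240. 170.] [0.38  0.317] [0.107 0.043] 32.5
[256. 132.] [0.518 0.597] [0.212 0.07 ] 74.4
[315.  98.] [0.897 0.851] [0.212 0.129] 0.1
brown
[519. 328.] [ 0.867 -0.589] [0.101 0.195] 89.9
```

```bash
cat > mv.py <<'E'
import sys
from h import *
# usage mv.py x y z yaw : relative row (cm, deg) in tool axes from present measured pose
def rel(x,y,z,yaw):
    p,R=cur(); d=R.inv().apply(np.array([x,y,z])-p)*100
    r=(R.inv()*Ro.from_euler('xyz',[180,0,yaw],degrees=True)).as_rotvec(degrees=True)
    print("now",np.round(p,4),np.round(get_obs()["orientation"],1),"row",np.round(d,2),np.round(r,1),"rows>=",round(max(np.linalg.norm(d)/4.17,np.linalg.norm(r)/7.16),1))
if __name__=="__main__":
    a=list(map(float,sys.argv[1:]))
    for i in range(0,len(a),4): rel(*a[i:i+4])
E
python3 mv.py .58 .2 .28 0
```

```text
now [0.2351 0.6325 0.2261] [180.   -0.  -20.4] row [47.4  28.53 -5.36] [  0.    0.  -20.4] rows>= 13.3
```

>>> {"method": "play_rows", "body": {"commands": [[[47.4,28.5,-5.4,0,0,-20.4,1],[47.4,28.5,-5.4,0,0,-20.4,1],[47.4,28.5,-5.4,0,0,-20.4,1],[47.4,28.5,-5.4,0,0,-20.4,1],[47.4,28.5,-5.4,0,0,-20.4,1],[47.4,28.5,-5.4,0,0,-20.4,1],[47.4,28.5,-5.4,0,0,-20.4,1],[47.4,28.5,-5.4,0,0,-20.4,1],[47.4,28.5,-5.4,0,0,-20.4,1],[47.4,28.5,-5.4,0,0,-20.4,1],[47.4,28.5,-5.4,0,0,-20.4,1],[47.4,28.5,-5.4,0,0,-20.4,1],[47.4,28.5,-5.4,0,0,-20.4,1],[47.4,28.5,-5.4,0,0,-20.4,1],[47.4,28.5,-5.4,0,0,-20.4,1],[47.4,28.5,-5.4,0,0,-20.4,1],[47.4,28.5,-5.4,0,0,-20.4,1]]]}}

```text
clock: 1.67
tool_pos: [0.5798, 0.2007, 0.2803]
orientation: [-180.0, 0.0, 0.0]
force: [-0.2, -0.3, 0.5]
opening: 0.0879
gripper_force: 0.0
```

```bash
python3 - <<'E'
from h import *
import pickle
s=snapshot("wrist"); cv2.imwrite("pics/w1.png",s["frame"][:,:,::-1]); pickle.dump(s,open("w1.pkl","wb")); print(get_obs()["tool_pos"],get_obs()["orientation"],s["origin"])
E
python3 mv.py .58 -.2 .28 0
```

```text
[0.57963337 0.20110433 0.28039261] [-1.79997254e+02  1.82691969e-02  5.45698158e-02] [0.66483326 0.20090742 0.43857172]
now [0.5796 0.2011 0.2804] [-1.8e+02  0.0e+00  1.0e-01] row [-0.000e+00  4.011e+01  4.000e-02] [-0.   0.   0.1] rows>= 9.6
```

View pics/w1.png

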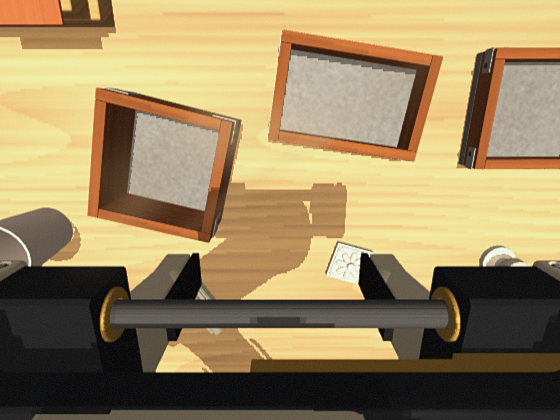

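>>> {"method": "play_rows", "body": {"commands": [[[0,40.1,0,0,0,0,1],[0,40.1,0,0,0,0,1],[0,40.1,0,0,0,0,1],[0,40.1,0,0,0,0,1],[0,40.1,0,0,0,0,1],[0,40.1,0,0,0,0,1],[0,40.1,0,0,0,0,1],[0,40.1,0,0,0,0,1],[0,40.1,0,0,0,0,1],[0,40.1,0,0,0,0,1],[0,40.1,0,0,0,0,1],[0,40.1,0,0,0,0,1],[0,40.1,0,0,0,0,1]]]}}

```text
clock: 2.8
tool_pos: [0.5803, -0.1995, 0.2805]
orientation: [-180.0, 0.0, 0.1]
force: [0.3, 1.1, 0.3]
opening: 0.0872
gripper_force: 0.0
```

```bash
python3 - <<'E'
from h import *
import pickle
s=snapshot("wrist"); cv2.imwrite("pics/w2.png",s["frame"][:,:,::-1]); pickle.dump(s,open("w2.pkl","wb"))
for n in("w1","w2"):
    s=pickle.load(open(n+".pkl","rb")); f=s["frame"][:255]; H,S,V=cv2.split(cv2.cvtColor(f,cv2.COLOR_RGB2HSV))
    m=(H<13)&(S>140)&(V>125); cv2.imwrite(f"pics/{n}m.png",m*255)
    for c in blobs(m,400):
        for z in (.04,.05,.086):
            q=cv2.minAreaRect(ray(s,c[:,0],z).astype(np.float32)); print(n,np.round(c[:,0].mean(0)),z,np.round(q[0],4),np.round(q[1],4),round(q[2],1))
    f2=np.hstack([f,cv2.cvtColor((m*255).astype(np.uint8),cv2.COLOR_GRAY2RGB)]) 
    cv2.imwrite(f"pics/{n}v.png",np.vstack([f,f2[:,560:]])[:,:,::-1])
E
```

```text
w1 [158. 227.] 0.04 [0.5136 0.3594] [0.1036 0.0126] 75.9
w1 [158. 227.] 0.05 [0.5174 0.3555] [0.101  0.0123] 75.9
w1 [158. 227.] 0.086 [0.5311 0.3412] [0.0916 0.0112] 75.9
w1 [119. 145.] 0.04 [0.5956 0.3794] [0.1111 0.1617] 76.1
w1 [119. 145.] 0.05 [0.5973 0.3749] [0.1083 0.1576] 76.1
w1 [119. 145.] 0.086 [0.6036 0.3588] [0.0983 0.143 ] 76.1
w1 [511. 113.] 0.04 [ 0.6598 -0.0975] [0.1363 0.1049] 0.2
w1 [511. 113.] 0.05 [ 0.6599 -0.0901] [0.1329 0.1023] 0.2
w1 [511. 113.] 0.086 [ 0.6604 -0.0631] [0.1206 0.0928] 0.2
w1 [362.  90.] 0.04 [0.6735 0.1144] [0.1835 0.12  ] 81.5
w1 [362.  90.] 0.05 [0.6733 0.1166] [0.1789 0.117 ] 81.5
w1 [362.  90.] 0.086 [0.6725 0.1244] [0.1623 0.1061] 81.5
w1 [30. 13.] 0.04 [0.7643 0.4739] [0.0701 0.0238] 89.9
w1 [30. 13.] 0.05 [0.7618 0.467 ] [0.0684 0.0232] 89.9
w1 [30. 13.] 0.086 [0.7528 0.4424] [0.062  0.0211] 89.9
w2 [201.  78.] 0.04 [ 0.6757 -0.114 ] [0.1065 0.137 ] 0.0
w2 [201.  78.] 0.05 [ 0.6754 -0.1161] [0.1038 0.1335] 0.0
w2 [201.  78.] 0.086 [ 0.6745 -0.1238] [0.0942 0.1212] 0.0
w2 [ 53. 105.] 0.04 [0.6688 0.0853] [0.1048 0.1192] 81.6
w2 [ 53. 105.] 0.05 [0.6687 0.0782] [0.1022 0.1162] 81.6
w2 [ 53. 105.] 0.086 [0.6684 0.0525] [0.0927 0.1054] 81.6[ WARN:0@0.872] global loadsave.cpp:1063 imwrite_ Unsupported depth image for selected encoder is fallbacked to CV_8U.
```

View pics/w2v.png

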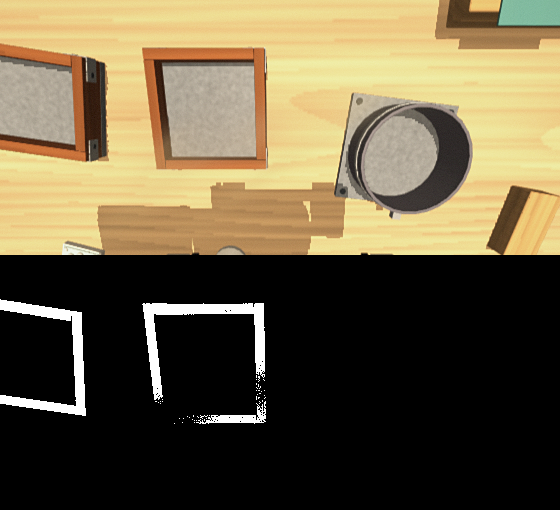

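```bash
python3 - <<'E'
from h import *
import pickle
from scipy.optimize import least_squares
s=pickle.load(open("w1.pkl","rb")); f=s["frame"][:250]; H,S,V=cv2.split(cv2.cvtColor(f,cv2.COLOR_RGB2HSV))
m=(H<13)&(S>140)&(V>125); pts=np.vstack([c[:,0] for c in blobs(m,400) if c[:,0,0].max()<260 and c[:,0,1].mean()>60])
q=cv2.minAreaRect(ray(s,pts,.086).astype(np.float32)); print("deep",q)
s=pickle.load(open("w2.pkl","rb")); f=s["frame"][:250]; H,S,V=cv2.split(cv2.cvtColor(f,cv2.COLOR_RGB2HSV))
m=(S<75); m[:,:300]=0; m[:60]=0
c=max(blobs(m,400),key=cv2.contourArea)
h=cv2.convexHull(c)[:,0]; mk=np.zeros(m.shape,np.uint8); cv2.drawContours(mk,[c],-1,1,-1)
p=c[:,0]; print(p.min(0),p.max(0))
sel=p[(p[:,0]>425)&(p[:,1]>108)|((p[:,0]>405)&(p[:,1]>180))]
w=ray(s,sel,.084); r=least_squares(lambda a:np.hypot(*(w-a).T)-.062,w.mean(0),loss='soft_l1',f_scale=.001); print("casing",r.x,np.abs(r.fun).mean(),len(sel))
fl=(S<60)&(V>120); fl[:,:340]=0
for k in blobs(fl,300): q=k[:,0]; print("grey",q.min(0),q.max(0),np.round(ray(s,q,.012).min(0),4),np.round(ray(s,q,.012).max(0),4))
# board corners from hull
c4=ray(s,[[352,93],[338,195],[458,106]],.012); print(np.round(c4,4))
cv2.imwrite("pics/cas.png",cv2.resize(np.hstack([s["frame"][80:230,320:490,::-1],cv2.cvtColor(mk[80:230,320:490]*255,cv2.COLOR_GRAY2BGR)]),None,fx=2,fy=2))
E
```

```text
deep ((0.5997185111045837, 0.3436949849128723), (0.12940339744091034, 0.14323382079601288), 76.1448974609375)
[336  94] [473 220]
casing [ 0.60871717 -0.35081021] 0.0005326315107837375 137
grey [341  94] [472 220] [ 0.5147 -0.4563] [ 0.6823 -0.2819]
[[ 0.6835 -0.2901]
 [ 0.5513 -0.2799]
 [ 0.668  -0.4256]]
```

```bash
python3 - <<'E'
from h import *
import pickle
s=pickle.load(open("w1.pkl","rb"))
c=ray(s,[[97,88],[241,121],[210,241],[89,214]],.086); print(np.round(c,4),c.mean(0),np.linalg.norm(np.diff(c,axis=0),axis=1))
f=s["frame"][:250]; H,S,V=cv2.split(cv2.cvtColor(f,cv2.COLOR_RGB2HSV))
for t in(60,90,105,125):
    m=(H<13)&(S>140)&(V>t); p=np.vstack([c[:,0] for c in blobs(m,100) if c[:,0,0].max()<260 and c[:,0,1].mean()>60])
    print(t,cv2.minAreaRect(ray(s,p,.086).astype(np.float32)),p.min(0),p.max(0))
E
python3 mv.py .455 -.125 .2 -75
```

```text
[[0.6848 0.389 ]
 [0.6519 0.2418]
 [0.5138 0.2842]
 [0.548  0.4226]] [0.59962319 0.33441804] [0.15082467 0.14447473 0.14259002]
60 ((0.5989686250686646, 0.33301475644111633), (0.15048156678676605, 0.14686813950538635), 76.06988525390625) [89 90] [226 242]
90 ((0.5982100963592529, 0.33695048093795776), (0.14339053630828857, 0.14344559609889984), 75.95021057128906) [89 90] [225 242]
105 ((0.5981401205062866, 0.33695417642593384), (0.14338314533233643, 0.143318310379982), 75.97248840332031) [89 90] [225 242]
125 ((0.5980733633041382, 0.33709365129470825), (0.14317913353443146, 0.14311088621616364), 75.95021057128906) [89 90] [225 239]
now [ 0.5804 -0.1992  0.2806] [-1.8e+02 -0.0e+00  1.0e-01] row [-12.53  -7.44   8.06] [-0.  -0.  75.1] rows>= 10.5
```

>>> {"method": "play_rows", "body": {"commands": [[[-12.5,-7.4,8,0,0,0,1],[-12.5,-7.4,8,0,0,0,1],[-12.5,-7.4,8,0,0,0,1],[-12.5,-7.4,8,0,0,0,1],[-12.5,-7.4,8,0,0,0,1],[-12.5,-7.4,8,0,0,0,1],[-12.5,-7.4,8,0,0,0,1]]]}}

```text
clock: 3.43
tool_pos: [0.456, -0.1254, 0.2015]
orientation: [180.0, -0.1, 0.2]
force: [1.3, -0.4, 1.4]
opening: 0.0875
gripper_force: 0.0
```

```bash
cat > look.py <<'E'
import sys
from h import *
n,zs=sys.argv[1],[float(a) for a in sys.argv[2:]]
s=snapshot("wrist"); f=s["frame"].copy(); H,S,V=cv2.split(cv2.cvtColor(f,cv2.COLOR_RGB2HSV))
p,R=cur(); t=proj(s,[[p[0],p[1],0.03]])[0]; print("tcp px",t.round(),p.round(4))
m=((S<50)&(V>120)); m[262:]=0
for c in blobs(m,150):
    d=f.copy(); print("px",c[:,0].min(0),c[:,0].max(0))
    for z in zs:
        q=cv2.minAreaRect(ray(s,c[:,0],z).astype(np.float32)); print("  z",z,np.round(q[0],4),np.round(q[1],4),round(q[2],1))
    cv2.drawContours(f,[c],-1,(255,0,0),1)
cv2.imwrite(f"pics/{n}.png",f[:300,100:460,::-1])
E
python3 look.py fin .0 .009 .048
```

```text
tcp px [280. 192.] [ 0.4567 -0.1257  0.2017]
px [412 246] [454 262]
  z 0.0 [ 0.3703 -0.3166] [0.0217 0.0528] 0.1
  z 0.009 [ 0.3745 -0.3118] [0.0212 0.0514] 0.1
  z 0.048 [ 0.393  -0.2911] [0.0188 0.0457] 0.1
px [266 189] [296 202]
  z 0.0 [ 0.4448 -0.1269] [0.0157 0.0351] 0.1
  z 0.009 [ 0.4472 -0.1269] [0.0153 0.0342] 0.1
  z 0.048 [ 0.4576 -0.1266] [0.0136 0.0304] 0.1
px [261 176] [301 196]
  z 0.0 [ 0.456  -0.1269] [0.0236 0.0466] 0.1
  z 0.009 [ 0.4582 -0.1268] [0.023  0.0455] 0.1
  z 0.048 [ 0.4673 -0.1266] [0.0205 0.0404] 0.1
px [ 58 169] [111 226]
  z 0.0 [0.441  0.1035] [0.0566 0.0568] 73.7
  z 0.009 [0.4435 0.0978] [0.0552 0.0554] 73.7
  z 0.048 [0.4543 0.073 ] [0.049  0.0492] 73.7
px [524 103] [558 117]
  z 0.0 [ 0.5407 -0.4053] [0.0341 0.0145] 88.1
  z 0.009 [ 0.5407 -0.3983] [0.0333 0.0141] 88.1
  z 0.048 [ 0.5407 -0.3679] [0.0296 0.0125] 88.1
px [497   0] [559 100]
  z 0.0 [ 0.5954 -0.3789] [0.1096 0.0607] 15.1
  z 0.009 [ 0.594  -0.3726] [0.1068 0.0592] 15.1
  z 0.048 [ 0.5881 -0.3451] [0.095  0.0526] 15.1
px [428   0] [466 105]
  z 0.0 [ 0.5907 -0.2947] [0.1013 0.0395] 11.9
  z 0.009 [ 0.5894 -0.2904] [0.0988 0.0385] 11.9
  z 0.048 [ 0.584 -0.272] [0.0878 0.0342] 11.9
px [209   0] [328  34]
  z 0.0 [ 0.6272 -0.1139] [0.0296 0.1174] 0.1
  z 0.009 [ 0.6251 -0.1142] [0.0288 0.1145] 0.1
  z 0.048 [ 0.6157 -0.1153] [0.0256 0.1018] 0.1
px [0 0] [78 14]
  z 0.0 [0.6356 0.1104] [0.012  0.0757] 0.1
  z 0.009 [0.6332 0.1045] [0.0117 0.0738] 0.1
  z 0.048 [0.6229 0.079 ] [0.0104 0.0656] 0.1
```

View pics/fin.png

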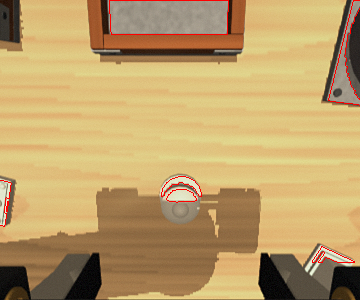

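```bash
python3 mv.py .4445 -.1267 .023 0
```

```text
now [ 0.4567 -0.1257  0.2017] [ 1.8e+02 -1.0e-01  1.0e-01] row [-1.26  0.09 17.87] [ 0.  -0.1  0.1] rows>= 4.3
```

>>> {"method": "play_rows", "body": {"commands": [[[-1.2,0.1,5,0,0,0,1],[-1.2,0.1,9,0,0,0,1],[-1.2,0.1,12,0,0,0,1],[-1.2,0.1,15,0,0,0,1],[-1.2,0.1,17,0,0,0,1],[-1.2,0.1,17.8,0,0,0,1],[-1.2,0.1,17.8,0,0,0,1],[-1.2,0.1,17.8,0,0,0,0.6],[-1.2,0.1,17.8,0,0,0,0.5],[-1.2,0.1,17.8,0,0,0,0.4],[-1.2,0.1,17.8,0,0,0,0.3],[-1.2,0.1,17.8,0,0,0,0.2],[-1.2,0.1,17.8,0,0,0,0.2],[-1.2,0.1,17.8,0,0,0,0.2],[-1.2,0.1,17.8,0,0,0,0.2],[-1.2,0.1,17.8,0,0,0,0.2]]]}}

```text
clock: 4.82
tool_pos: [0.4434, -0.1276, 0.0228]
orientation: [180.0, -0.0, 0.0]
force: [-1.3, 0.4, 3.8]
opening: 0.0389
gripper_force: 30.0
```

```bash
python3 mv.py .4445 -.1267 .17 0 .609 -.352 .17 0 .609 -.352 .035 0
```

```text
now [ 0.4434 -0.1276  0.0228] [180.  -0.   0.] row [  0.12  -0.09 -14.72] [ 0. -0.  0.] rows>= 3.5
now [ 0.4434 -0.1276  0.0228] [180.  -0.   0.] row [ 16.56  22.45 -14.72] [ 0. -0.  0.] rows>= 7.6
now [ 0.4434 -0.1276  0.0228] [180.  -0.   0.] row [16.55 22.45 -1.22] [ 0. -0.  0.] rows>= 6.7
```

>>> {"method": "play_rows", "body": {"commands": [[[0,0,-2,0,0,0,0.2],[0,0,-5,0,0,0,0.2],[0,0,-8,0,0,0,0.2],[0,0,-11,0,0,0,0.2],[0,0,-13,0,0,0,0.2],[1.8,2.5,-14.7,0,0,0,0.2],[3.7,5,-14.7,0,0,0,0.2],[5.5,7.5,-14.7,0,0,0,0.2],[7.4,10,-14.7,0,0,0,0.2],[9.2,12.5,-14.7,0,0,0,0.2],[11,15,-14.7,0,0,0,0.2],[12.9,17.5,-14.7,0,0,0,0.2],[14.7,20,-14.7,0,0,0,0.2],[16,21.6,-14.7,0,0,0,0.2],[16.5,22.4,-14.7,0,0,0,0.2],[16.5,22.4,-14.7,0,0,0,0.2],[16.5,22.4,-14.7,0,0,0,0.2]]]}}

```text
clock: 6.23
tool_pos: [0.6076, -0.3513, 0.1685]
orientation: [-179.9, 0.1, -0.0]
force: [-0.2, 0.8, -1.4]
opening: 0.0385
gripper_force: 30.0
```

```bash
python3 mv.py .609 -.352 .035 0
```

```text
now [ 0.6076 -0.3513  0.1685] [-1.799e+02  1.000e-01 -0.000e+00] row [ 0.16  0.08 13.35] [-0.1  0.1 -0. ] rows>= 3.2
```

>>> {"method": "play_rows", "body": {"commands": [[[0.1,0.1,2.5,0,0,0,0.2],[0.1,0.1,5,0,0,0,0.2],[0.1,0.1,7.5,0,0,0,0.2],[0.1,0.1,10,0,0,0,0.2],[0.1,0.1,12,0,0,0,0.2],[0.1,0.1,12.8,0,0,0,0.2],[0.1,0.1,13.1,0,0,0,0.2],[0.1,0.1,13.3,0,0,0,0.2],[0.1,0.1,13.3,0,0,0,0.2],[0.1,0.1,13.3,0,0,0,0.2]]]}}

```text
clock: 7.07
tool_pos: [0.6102, -0.3527, 0.0383]
orientation: [180.0, -0.1, 0.0]
force: [0.7, 1.1, -1.3]
opening: 0.0389
gripper_force: 30.0
```

>>> {"method": "play_rows", "body": {"commands": [[[0,0,0.1,0,0,0,0.2],[0,0,0.15,0,0,0,0.2],[0,0,0.2,0,0,0,0.2],[0,0,0.2,0,0,0,0.2]]]}}

```text
clock: 7.4
tool_pos: [0.6094, -0.3527, 0.0349]
orientation: [180.0, -0.0, 0.0]
force: [-0.2, -0.3, 0.4]
opening: 0.039
gripper_force: 30.0
```

>>> {"method": "play_rows", "body": {"commands": [[[0,0,0.1,0,0,0,0.2],[0,0,0.1,0,0,0,0.2],[0,0,0.1,0,0,0,0.5],[0,0,0.1,0,0,0,0.6],[0,0,0.1,0,0,0,0.65],[0,0,0.1,0,0,0,0.65],[0,0,0.1,0,0,0,0.65],[0,0,-2,0,0,0,0.65],[0,0,-5,0,0,0,0.65],[0,0,-9,0,0,0,0.65],[0,0,-13,0,0,0,0.65],[0,0,-15,0,0,0,1],[0,0,-15,0,0,0,1],[0,0,-15,0,0,0,1]]]}}

```text
clock: 8.57
tool_pos: [0.6101, -0.3527, 0.1866]
orientation: [180.0, -0.2, 0.0]
force: [0.1, 0.2, -0.5]
opening: 0.0718
gripper_force: 0.0
```

```bash
python3 look.py fin2 .021 .06 .084 | head -12; python3 mv.py .355 -.305 .2 -65 .355 -.305 .2 25
```

```text
tcp px [279. 197.] [ 0.6092 -0.3524  0.1848]
px [209 125] [351 214]
  z 0.021 [ 0.6347 -0.3512] [0.0917 0.1463] 0.7
  z 0.06 [ 0.6419 -0.3514] [0.0807 0.1287] 0.7
  z 0.084 [ 0.6463 -0.3514] [0.0739 0.1179] 0.7
px [ 0 89] [ 92 198]
  z 0.021 [ 0.6598 -0.1118] [0.0953 0.1071] 89.9
  z 0.06 [ 0.664  -0.1407] [0.0838 0.0942] 89.9
  z 0.084 [ 0.6665 -0.1585] [0.0768 0.0863] 89.9
now [ 0.6092 -0.3524  0.1848] [-180.   -0.    0.] row [-25.42  -4.74  -1.54] [-0. -0. 65.] rows>= 9.1
now [ 0.6092 -0.3524  0.1848] [-180.   -0.    0.] row [-25.42  -4.74  -1.54] [ -0.  -0. -25.] rows>= 6.2
```

View pics/fin2.png

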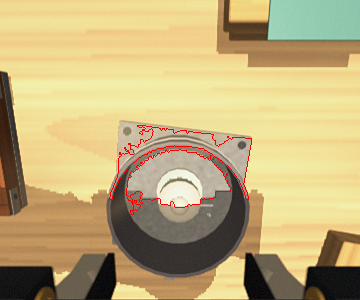

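>>> {"method": "play_rows", "body": {"commands": [[[-25.4,-4.7,-1.5,0,0,25,1],[-25.4,-4.7,-1.5,0,0,25,1],[-25.4,-4.7,-1.5,0,0,25,1],[-25.4,-4.7,-1.5,0,0,25,1],[-25.4,-4.7,-1.5,0,0,25,1],[-25.4,-4.7,-1.5,0,0,25,1],[-25.4,-4.7,-1.5,0,0,25,1],[-25.4,-4.7,-1.5,0,0,25,1],[-25.4,-4.7,-1.5,0,0,25,1],[-25.4,-4.7,-1.5,0,0,25,1]]]}}

```text
clock: 9.45
tool_pos: [0.3557, -0.3057, 0.199]
orientation: [180.0, 0.0, -25.0]
force: [0.5, 0.5, 0.2]
opening: 0.0874
gripper_force: 0.0
```

```bash
sed -i 's/(S<50)&(V>120)/(S<80)\&(V>75)/' look.py; python3 look.py obe .004 .008 | head -12
```

```text
tcp px [280. 192.] [ 0.3559 -0.3057  0.1989]
px [260 168] [304 214]
  z 0.004 [ 0.3497 -0.3053] [0.0501 0.054 ] 64.9
  z 0.008 [ 0.3507 -0.3057] [0.0495 0.0534] 64.9
px [159   0] [221  22]
  z 0.004 [ 0.5499 -0.3012] [0.0595 0.0185] 64.9
  z 0.008 [ 0.5485 -0.3016] [0.0588 0.0183] 64.9
px [0 0] [17 17]
  z 0.004 [ 0.6291 -0.1414] [0.0208 0.0122] 89.7
  z 0.008 [ 0.6269 -0.1436] [0.0205 0.012 ] 89.7
```

View pics/obe.png

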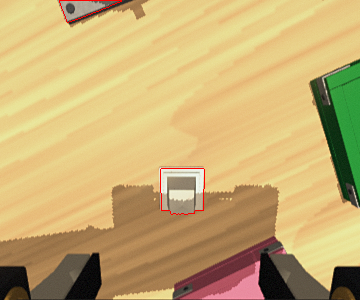

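```bash
python3 mv.py .3515 -.306 .029 -25.1
```

```text
now [ 0.3559 -0.3057  0.1989] [ 1.8e+02  1.0e-01 -2.5e+01] row [-0.37  0.21 16.99] [0.  0.1 0.1] rows>= 4.1
```

>>> {"method": "play_rows", "body": {"commands": [[[-0.4,0.2,3,0,0,0,1],[-0.4,0.2,7,0,0,0,1],[-0.4,0.2,11,0,0,0,1],[-0.4,0.2,14,0,0,0,1],[-0.4,0.2,16,0,0,0,1],[-0.4,0.2,17,0,0,0,1],[-0.4,0.2,17,0,0,0,1],[-0.4,0.2,17,0,0,0,0.6],[-0.4,0.2,17,0,0,0,0.4],[-0.4,0.2,17,0,0,0,0.3],[-0.4,0.2,17,0,0,0,0.2],[-0.4,0.2,17,0,0,0,0.1],[-0.4,0.2,17,0,0,0,0.1],[-0.4,0.2,17,0,0,0,0.1],[-0.4,0.2,17,0,0,0,0.1],[-0.4,0.2,17,0,0,0,0.1],[-0.4,0.2,17,0,0,0,0.1]]]}}

```text
clock: 10.92
tool_pos: [0.3509, -0.3058, 0.0296]
orientation: [180.0, -0.0, -25.0]
force: [-0.7, -0.4, 0.7]
opening: 0.0276
gripper_force: 29.9
```

```bash
python3 mv.py .3515 -.306 .18 -25 .598 .337 .18 -14
```

```text
now [ 0.3509 -0.3058  0.0296] [180.  -0. -25.] row [ 7.000e-02 -1.000e-02 -1.504e+01] [ 0. -0.  0.] rows>= 3.6
now [ 0.3509 -0.3058  0.0296] [180.  -0. -25.] row [ -4.74 -68.7  -15.04] [  0.  -0. -11.] rows>= 16.9
```

>>> {"method": "play_rows", "body": {"commands": [[[0,0,-1.5,0,0,0,0.1],[0,0,-4,0,0,0,0.1],[0,0,-7,0,0,0,0.1],[0,0,-10,0,0,0,0.1],[0,0,-13,0,0,0,0.1],[-0.1,-2,-14.5,0,0,0,0.1],[-0.3,-5,-15,0,0,0,0.1],[-0.6,-8.5,-15,0,0,-1,0.1],[-0.8,-12,-15,0,0,-2,0.1],[-1.1,-15.5,-15,0,0,-2.5,0.1],[-1.3,-19,-15,0,0,-3,0.1],[-1.6,-22.5,-15,0,0,-3.5,0.1],[-1.8,-26,-15,0,0,-4,0.1],[-2,-29.5,-15,0,0,-4.5,0.1],[-2.3,-33,-15,0,0,-5,0.1],[-2.5,-36.5,-15,0,0,-6,0.1],[-2.8,-40,-15,0,0,-7,0.1],[-3,-43.5,-15,0,0,-8,0.1],[-3.2,-47,-15,0,0,-9,0.1],[-3.5,-50.5,-15,0,0,-10,0.1]]]}}

```text
clock: 12.58
tool_pos: [0.5325, 0.1684, 0.1793]
orientation: [180.0, 0.0, -14.9]
force: [0.5, -0.8, -1.0]
opening: 0.0279
gripper_force: 29.8
```

```bash
python3 mv.py .598 .337 .18 -14
```

```text
now [0.5325 0.1684 0.1793] [180.    0.  -14.9] row [  1.99 -17.97  -0.08] [ 0.   0.  -0.9] rows>= 4.3
```

>>> {"method": "play_rows", "body": {"commands": [[[0.4,-3.5,0,0,0,-0.5,0.1],[0.8,-7,0,0,0,-0.9,0.1],[1.2,-10.5,0,0,0,-0.9,0.1],[1.5,-14,0,0,0,-0.9,0.1],[1.8,-16.5,0,0,0,-0.9,0.1],[2,-17.7,0,0,0,-0.9,0.1],[2,-17.9,0,0,0,-0.9,0.1],[2,-17.9,0,0,0,-0.9,0.1],[2,-17.9,0,0,0,-0.9,0.1]]]}}

```text
clock: 13.33
tool_pos: [0.5975, 0.3335, 0.1792]
orientation: [179.9, 0.0, -14.1]
force: [0.4, -0.5, -0.3]
opening: 0.0277
gripper_force: 29.8
```

```bash
python3 mv.py .598 .337 .0415 -14; python3 - <<'E'
from h import *
s=snapshot("wrist"); f=s["frame"]; cv2.imwrite("pics/deep.png",f[:300,:,::-1])
H,S,V=cv2.split(cv2.cvtColor(f[:255],cv2.COLOR_RGB2HSV)); m=(H<13)&(S>140)&(V>60)
for c in blobs(m,300): print(cv2.minAreaRect(ray(s,c[:,0],.086).astype(np.float32)),c[:,0].min(0),c[:,0].max(0))
E
```

```text
now [0.5975 0.3335 0.1792] [179.9   0.  -14.1] row [-0.02 -0.37 13.77] [ 0.1  0.  -0.1] rows>= 3.3
((0.609486997127533, 0.3876725435256958), (0.04030275717377663, 0.06686018407344818), 75.91266632080078) [187 178] [239 254]
((0.6021605134010315, 0.27800360321998596), (0.031222857534885406, 0.10663141310214996), 74.65777587890625) [322 127] [367 254]
((0.6730039715766907, 0.16641148924827576), (0.12802335619926453, 0.0930028036236763), 81.5223617553711) [390   0] [559 138]
((0.7666687369346619, 0.45990774035453796), (0.09323321282863617, 0.05077466741204262), 89.84161376953125) [0 0] [121  90]
```

View pics/deep.png

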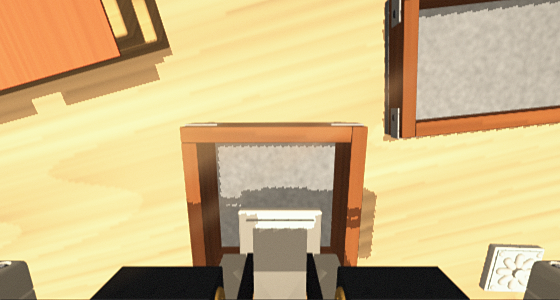

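```bash
python3 - <<'E'
from h import *
s=snapshot("wrist"); c=ray(s,[[181,126],[366,126],[190,235],[362,235]],.086); print(c.round(4),np.linalg.norm(c[0]-c[1]),c[:2].mean(0)-.072*np.array([.9703,-.2419]))
print(c[2:].mean(0), np.median([get_obs()["tool_pos"]],0))
E
```

```text
[[0.6859 0.3889]
 [0.6513 0.2522]
 [0.5994 0.4117]
 [0.5635 0.2702]] 0.1410888169644723 [0.59876666 0.33795647]
[0.58146424 0.34095127] [0.59771849 0.33329231 0.17987393]
```

>>> {"method": "play_rows", "body": {"commands": [[[0,-0.4,1.5,0,0,0,0.1],[0,-0.4,4,0,0,0,0.1],[0,-0.4,6.5,0,0,0,0.1],[0,-0.4,9,0,0,0,0.1],[0,-0.4,11.5,0,0,0,0.1],[0,-0.4,12.8,0,0,0,0.1],[0,-0.4,13.3,0,0,0,0.1],[0,-0.4,13.5,0,0,0,0.1],[0,-0.4,13.6,0,0,0,0.1],[0,-0.4,13.6,0,0,0,0.1],[0,-0.4,13.6,0,0,0,0.1]]]}}

```text
clock: 14.35
tool_pos: [0.5997, 0.339, 0.0451]
orientation: [-179.9, -0.1, -14.1]
force: [-0.2, 0.5, -0.8]
opening: 0.0279
gripper_force: 29.8
```

```bash
python3 mv.py .5985 .3375 .041 -14
```

```text
now [0.5997 0.339  0.0451] [-1.799e+02 -1.000e-01 -1.410e+01] row [-0.08  0.17  0.41] [-0.1 -0.1 -0.1] rows>= 0.1
```

>>> {"method": "play_rows", "body": {"commands": [[[0,0.1,0.1,0,0,0,0.1],[0,0.1,0.2,0,0,0,0.1],[0,0.1,0.25,0,0,0,0.1],[0,0.1,0.25,0,0,0,0.1]]]}}

```text
clock: 14.68
tool_pos: [0.5989, 0.3375, 0.0417]
orientation: [-180.0, -0.0, -14.1]
force: [-1.7, -0.3, 3.6]
opening: 0.0278
gripper_force: 30.0
```

>>> {"method": "play_rows", "body": {"commands": [[[0,0,0,0,0,0,0.35],[0,0,0,0,0,0,0.5],[0,0,0,0,0,0,0.6],[0,0,0,0,0,0,0.6],[0,0,0,0,0,0,0.6],[0,0,-2,0,0,0,0.6],[0,0,-5,0,0,0,0.6],[0,0,-9,0,0,0,0.6],[0,0,-12,0,0,0,0.7],[0,0,-14,0,0,0,1],[0,0,-15,0,0,0,1],[0,0,-15,0,0,0,1]]]}}

```text
clock: 15.68
tool_pos: [0.5998, 0.3382, 0.194]
orientation: [-179.8, -0.2, -14.1]
force: [0.1, 1.0, 0.2]
opening: 0.0741
gripper_force: 0.0
```

```bash
python3 look.py obe2 .02 ; python3 mv.py .383 .315 .2 32 .383 .315 .2 -57
```

```text
tcp px [281. 195.] [0.5989 0.3377 0.1917]
px [484 242] [541 262]
  z 0.02 [0.4673 0.0996] [0.0619 0.0249] 75.9
px [367 150] [473 178]
  z 0.02 [0.5939 0.1908] [0.1101 0.0082] 88.5
px [225 144] [339 243]
  z 0.02 [0.5952 0.338 ] [0.1175 0.11  ] 75.9
px [ 0 86] [216 152]
  z 0.02 [0.7145 0.4912] [0.0118 0.2355] 0.6
px [12 78] [309 162]
  z 0.02 [0.7008 0.4435] [0.0143 0.318 ] 1.2
px [416   2] [559 122]
  z 0.02 [0.6721 0.114 ] [0.1385 0.0928] 81.5
now [0.5989 0.3377 0.1917] [-179.9   -0.   -14.1] row [-20.39   7.45  -0.86] [ -0.1  -0.1 -46.1] rows>= 6.4
now [0.5989 0.3377 0.1917] [-179.9   -0.   -14.1] row [-20.39   7.45  -0.86] [-0.1 -0.  42.9] rows>= 6.0
```

View pics/obe2.png

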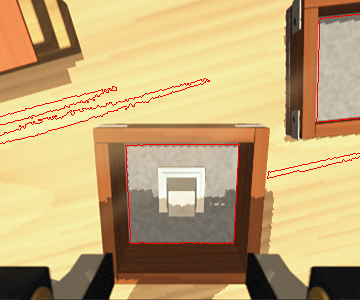

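>>> {"method": "play_rows", "body": {"commands": [[[-20.4,7.4,-0.9,0,0,-46,1],[-20.4,7.4,-0.9,0,0,-46,1],[-20.4,7.4,-0.9,0,0,-46,1],[-20.4,7.4,-0.9,0,0,-46,1],[-20.4,7.4,-0.9,0,0,-46,1],[-20.4,7.4,-0.9,0,0,-46,1],[-20.4,7.4,-0.9,0,0,-46,1],[-20.4,7.4,-0.9,0,0,-46,1],[-20.4,7.4,-0.9,0,0,-46,1],[-20.4,7.4,-0.9,0,0,-46,1],[-20.4,7.4,-0.9,0,0,-46,1]]]}}

```text
clock: 16.65
tool_pos: [0.3831, 0.315, 0.1991]
orientation: [180.0, 0.1, 31.8]
force: [0.1, 0.1, -0.1]
opening: 0.0872
gripper_force: 0.0
```

```bash
python3 look.py mou .0 .007 .014
```

```text
tcp px [279. 192.] [0.3832 0.3151 0.1993]
px [430 208] [497 262]
  z 0.0 [0.4438 0.0893] [0.0638 0.058 ] 73.5
  z 0.007 [0.4441 0.0946] [0.0626 0.0569] 73.5
  z 0.014 [0.4443 0.0999] [0.0613 0.0558] 73.5
px [253 145] [287 237]
  z 0.0 [0.3704 0.3192] [0.1094 0.0384] 32.1
  z 0.007 [0.3721 0.32  ] [0.1072 0.0377] 32.1
  z 0.014 [0.3738 0.3208] [0.1051 0.0369] 32.1
px [340   0] [456  64]
  z 0.0 [0.5764 0.2991] [0.0566 0.1125] 31.7
  z 0.007 [0.574  0.3002] [0.0555 0.1103] 31.7
  z 0.014 [0.5716 0.3014] [0.0544 0.1081] 31.7
```

View pics/mou.png

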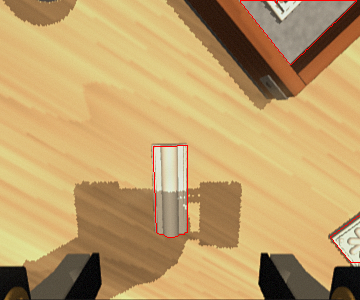

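```bash
python3 mv.py .3756 .322 .004 32.1
```

```text
now [0.3832 0.3151 0.1993] [1.80e+02 1.00e-01 3.18e+01] row [-0.25 -1.   19.53] [ 0.   0.1 -0.3] rows>= 4.7
```

>>> {"method": "play_rows", "body": {"commands": [[[-0.3,-1,3,0,0,-0.3,1],[-0.3,-1,7,0,0,-0.3,1],[-0.3,-1,11,0,0,-0.3,1],[-0.3,-1,15,0,0,-0.3,1],[-0.3,-1,17.5,0,0,-0.3,1],[-0.3,-1,19,0,0,-0.3,1],[-0.3,-1,19.3,0,0,-0.3,1],[-0.3,-1,19.3,0,0,-0.3,1],[-0.3,-1,19.3,0,0,-0.3,1]]]}}

```text
clock: 17.45
tool_pos: [0.3756, 0.3226, 0.0076]
orientation: [-180.0, -0.0, 32.2]
force: [-0.7, 0.2, 0.3]
opening: 0.0876
gripper_force: 0.0
```

```bash
python3 mv.py .3756 .322 .004 32.1
```

```text
now [0.3756 0.3226 0.0076] [-180.    -0.    32.2] row [-0.03  0.05  0.36] [-0.  -0.   0.1] rows>= 0.1
```

>>> {"method": "play_rows", "body": {"commands": [[[0,0,0.3,0,0,0,1],[0,0,0.3,0,0,0,0.7],[0,0,0.3,0,0,0,0.5],[0,0,0.3,0,0,0,0.4],[0,0,0.3,0,0,0,0.3],[0,0,0.3,0,0,0,0.2],[0,0,0.3,0,0,0,0.2],[0,0,0.3,0,0,0,0.2],[0,0,0.3,0,0,0,0.2]]]}}

```text
clock: 18.2
tool_pos: [0.375, 0.3222, 0.0041]
orientation: [180.0, -0.0, 32.2]
force: [1.0, -0.3, 0.1]
opening: 0.0399
gripper_force: 0.0
```

```bash
python3 mv.py .3756 .322 .14 32.1 .6733 .1166 .14 81.5
```

```text
now [0.375  0.3222 0.0041] [180.   -0.   32.2] row [  0.04   0.05 -13.59] [ 0.  -0.   0.1] rows>= 3.3
now [0.375  0.3222 0.0041] [180.   -0.   32.2] row [ 14.27  33.3  -13.59] [  0.    0.  -49.3] rows>= 9.3
```

>>> {"method": "play_rows", "body": {"commands": [[[0,0,0,0,0,0,0.2],[0,0,0,0,0,0,0.2],[0,0,0,0,0,0,0.2],[0,0,-1.5,0,0,0,0.2],[0,0,-4,0,0,0,0.2],[0,0,-7,0,0,0,0.2],[0,0,-10,0,0,0,0.2],[0.6,1.5,-13,0,0,-2,0.2],[1.7,4,-13.6,0,0,-6,0.2],[3,7,-13.6,0,0,-10,0.2],[4.3,10,-13.6,0,0,-15,0.2],[5.6,13,-13.6,0,0,-20,0.2],[6.9,16,-13.6,0,0,-25,0.2],[8.2,19,-13.6,0,0,-29,0.2],[9.5,22,-13.6,0,0,-33,0.2],[10.8,25,-13.6,0,0,-38,0.2],[12,28,-13.6,0,0,-43,0.2],[13.3,31,-13.6,0,0,-47,0.2],[14.1,33,-13.6,0,0,-49.3,0.2],[14.3,33.3,-13.6,0,0,-49.3,0.2]]]}}

```text
clock: 19.87
tool_pos: [0.6756, 0.114, 0.1387]
orientation: [-180.0, 0.1, 81.5]
force: [0.4, 0.5, -1.1]
opening: 0.0378
gripper_force: 30.0
```

```bash
python3 mv.py .6733 .1166 .016 81.5; python3 - <<'E'
from h import *
s=snapshot("wrist"); f=s["frame"]; cv2.imwrite("pics/long.png",f[:300,:,::-1]); print(proj(s,[[.6733,.1166,.05]]),get_obs()["joint_pos"].round())
import pickle; pickle.dump(s,open("w3.pkl","wb"))
E
```

```text
now [0.6756 0.114  0.1387] [-1.80e+02  1.00e-01  8.15e+01] row [ 0.24 -0.26 12.27] [-0.   0.1 -0. ] rows>= 2.9
[[275.45187909 214.11080471]] [ 26.  25.  -4.   0. -61. 145.]
```

View pics/long.png

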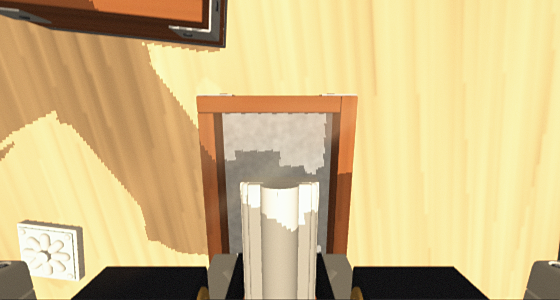

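```bash
python3 - <<'E'
from h import *
import pickle
s=pickle.load(open("w3.pkl","rb")); c=ray(s,[[197.5,97],[357,97]],.05); a=np.deg2rad(81.5); print(c,np.linalg.norm(c[0]-c[1]),c.mean(0)-.09*np.array([np.cos(a),np.sin(a)]))
# far end of moulding, held: top surface edge side step z=tcp-.004+.014
m=ray(s,[[242,183],[320,183]],get_obs()["tool_pos"][2]+.010); print(m,np.linalg.norm(m[0]-m[1]),m.mean(0)-.05*np.array([np.cos(a),np.sin(a)]))
E
```

```text
[[0.63094644 0.21389963]
 [0.74577012 0.19655653]] 0.11612605491916368 [0.67505544 0.11621665]
[[0.66627101 0.16669505]
 [0.70286153 0.16117413]] 0.03700468125375549 [0.6771758 0.1144838]
```

>>> {"method": "play_rows", "body": {"commands": [[[0.2,-0.3,1,0,0,0,0.2],[0.2,-0.3,3,0,0,0,0.2],[0.2,-0.3,5.5,0,0,0,0.2],[0.2,-0.3,8,0,0,0,0.2],[0.2,-0.3,10,0,0,0,0.2],[0.2,-0.3,11.2,0,0,0,0.2],[0.2,-0.3,11.8,0,0,0,0.2],[0.2,-0.3,12,0,0,0,0.2],[0.2,-0.3,12,0,0,0,0.2],[0.2,-0.3,12,0,0,0,0.2]]]}}

```text
clock: 20.75
tool_pos: [0.6715, 0.1196, 0.0213]
orientation: [179.9, -0.0, 81.5]
force: [-0.5, 0.3, -0.4]
opening: 0.0376
gripper_force: 30.0
```

```bash
python3 mv.py .6742 .1164 .016 81.5
```

```text
now [0.6715 0.1196 0.0213] [179.9  -0.   81.5] row [-0.28  0.31  0.53] [ 0.1 -0.   0. ] rows>= 0.2
```

>>> {"method": "play_rows", "body": {"commands": [[[-0.3,0.3,0.1,0,0,0,0.2],[-0.3,0.3,0.2,0,0,0,0.2],[-0.3,0.3,0.3,0,0,0,0.2],[-0.3,0.3,0.35,0,0,0,0.2],[-0.3,0.3,0.35,0,0,0,0.2],[-0.3,0.3,0.35,0,0,0,0.2]]]}}

```text
clock: 21.25
tool_pos: [0.6734, 0.1157, 0.0166]
orientation: [-180.0, 0.0, 81.5]
force: [-0.4, 0.2, -0.1]
opening: 0.0374
gripper_force: 30.0
```

>>> {"method": "play_rows", "body": {"commands": [[[0,0,0.1,0,0,0,0.2],[0,0,0.1,0,0,0,0.2],[0,0,0.1,0,0,0,0.48],[0,0,0.1,0,0,0,0.52],[0,0,0.1,0,0,0,0.52],[0,0,0.1,0,0,0,0.52],[0,0,0.1,0,0,0,0.52],[0,0,-1.5,0,0,0,0.52],[0,0,-4,0,0,0,0.52],[0,0,-8,0,0,0,0.52],[0,0,-12,0,0,0,0.7],[0,0,-15,0,0,0,1],[0,0,-17,0,0,0,1],[0,0,-17,0,0,0,1]]]}}

```text
clock: 22.42
tool_pos: [0.676, 0.1163, 0.1928]
orientation: [179.5, -0.2, 81.6]
force: [0.2, -0.5, 0.5]
opening: 0.0669
gripper_force: 0.0
```

```bash
python3 look.py mou2 .026 ; python3 mv.py .443 .098 .2 -16.4
```

```text
tcp px [276. 195.] [0.6748 0.1162 0.1899]
px [ 54 209] [109 262]
  z 0.026 [0.4579 0.1011] [0.0571 0.0579] 73.4
px [231 117] [322 256]
  z 0.026 [0.6757 0.1187] [0.1494 0.0904] 81.5
px [174  61] [187 112]
  z 0.026 [0.5998 0.2329] [0.0457 0.007 ] 89.1
px [191  15] [230  57]
  z 0.026 [0.6398 0.2729] [0.0336 0.0352] 70.8
px [516   0] [558 262]
  z 0.026 [0.9402 0.125 ] [0.019  0.2631] 0.0
px [90  0] [203  26]
  z 0.026 [0.5864 0.2972] [0.0203 0.1002] 81.6
now [0.6748 0.1162 0.1899] [179.7  -0.2  81.5] row [ -5.21 -22.65  -1.14] [ 0.1 -0.4 97.9] rows>= 13.7
```

View pics/mou2.png

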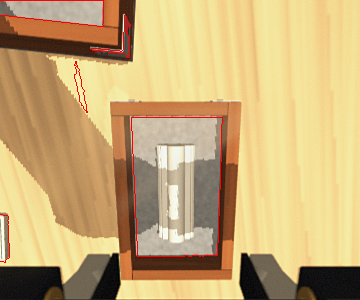

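```bash
python3 - <<'E'
from h import *
s=snapshot("wrist"); a=np.deg2rad(81.5); ax=np.array([np.cos(a),np.sin(a)])
for r,z in((117,.012),(144,.012),(256,.012),(235,.026),(242,.04),(101,.05)): print(r,z,(ray(s,[[276,r]],z)@ax).round(4))
E
```

```text
117 0.012 [0.2912]
144 0.012 [0.2644]
256 0.012 [0.1369]
235 0.026 [0.1687]
242 0.04 [0.1664]
101 0.05 [0.3056]
```

>>> {"method": "play_rows", "body": {"commands": [[[-5.2,-22.6,-1.1,0,0,97.9,1],[-5.2,-22.6,-1.1,0,0,97.9,1],[-5.2,-22.6,-1.1,0,0,97.9,1],[-5.2,-22.6,-1.1,0,0,97.9,1],[-5.2,-22.6,-1.1,0,0,97.9,1],[-5.2,-22.6,-1.1,0,0,97.9,1],[-5.2,-22.6,-1.1,0,0,97.9,1],[-5.2,-22.6,-1.1,0,0,97.9,1],[-5.2,-22.6,-1.1,0,0,97.9,1],[-5.2,-22.6,-1.1,0,0,97.9,1],[-5.2,-22.6,-1.1,0,0,97.9,1],[-5.2,-22.6,-1.1,0,0,97.9,1],[-5.2,-22.6,-1.1,0,0,97.9,1],[-5.2,-22.6,-1.1,0,0,97.9,1],[-5.2,-22.6,-1.1,0,0,97.9,1],[-5.2,-22.6,-1.1,0,0,97.9,1],[-5.2,-22.6,-1.1,0,0,97.9,1],[-5.2,-22.6,-1.1,0,0,97.9,1]]]}}

```text
clock: 24.02
tool_pos: [0.442, 0.0975, 0.1972]
orientation: [180.0, 0.0, -16.3]
force: [0.5, -0.8, 0.1]
opening: 0.0874
gripper_force: 0.0
```

```bash
python3 look.py til 0 .006 .012|head -8
```

```text
tcp px [280. 193.] [0.4421 0.0976 0.1973]
px [255 162] [306 211]
  z 0.0 [0.441 0.097] [0.0575 0.0573] 73.6
  z 0.006 [0.4424 0.0966] [0.0565 0.0564] 73.6
  z 0.012 [0.4438 0.0962] [0.0555 0.0554] 73.6
px [ 0 67] [ 29 171]
  z 0.0 [0.5868 0.3517] [0.0314 0.1111] 58.5
  z 0.006 [0.5857 0.347 ] [0.0308 0.1093] 58.5
```

View pics/til.png

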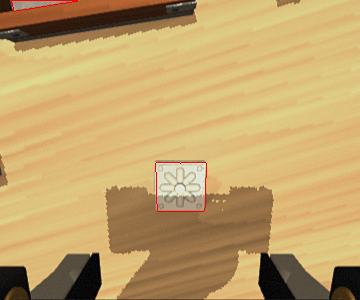

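>>> {"method": "play_rows", "body": {"commands": [[[0.1,0.1,3,0,0,0,1],[0.1,0.1,7,0,0,0,1],[0.1,0.1,11,0,0,0,1],[0.1,0.1,15,0,0,0,1],[0.1,0.1,17.5,0,0,0,1],[0.1,0.1,18.7,0,0,0,1],[0.1,0.1,19.1,0,0,0,1],[0.1,0.1,19.1,0,0,0,1],[0.1,0.1,19.1,0,0,0,1]]]}}

```text
clock: 24.82
tool_pos: [0.4434, 0.0967, 0.0071]
orientation: [-180.0, -0.0, -16.3]
force: [0.6, 0.8, 0.9]
opening: 0.0874
gripper_force: 0.0
```

```bash
python3 mv.py .443 .0966 .004 -16.4
```

```text
now [0.4434 0.0967 0.0071] [-180.    -0.   -16.3] row [-0.04  0.02  0.31] [-0.  -0.   0.1] rows>= 0.1
```

>>> {"method": "play_rows", "body": {"commands": [[[0,0,0.3,0,0,0,1],[0,0,0.3,0,0,0,0.8],[0,0,0.3,0,0,0,0.7],[0,0,0.3,0,0,0,0.6],[0,0,0.3,0,0,0,0.5],[0,0,0.3,0,0,0,0.4],[0,0,0.3,0,0,0,0.4],[0,0,0.3,0,0,0,0.4],[0,0,0.3,0,0,0,0.4],[0,0,0.3,0,0,0,0.4]]]}}

```text
clock: 25.65
tool_pos: [0.443, 0.0965, 0.0038]
orientation: [-180.0, -0.0, -16.4]
force: [-1.4, -0.1, 5.6]
opening: 0.0556
gripper_force: 30.0
```

```bash
python3 mv.py .66 -.1145 .12 0
```

```text
now [0.443  0.0965 0.0038] [-180.    -0.   -16.4] row [ 26.77  14.12 -11.62] [ -0.   -0.  -16.4] rows>= 7.8
```

>>> {"method": "play_rows", "body": {"commands": [[[0,0,-1.5,0,0,0,0.4],[0,0,-4,0,0,0,0.4],[0,0,-7,0,0,0,0.4],[1,0.5,-10,0,0,0,0.4],[3,1.6,-11.6,0,0,-1,0.4],[5.7,3,-11.6,0,0,-3,0.4],[8.5,4.5,-11.6,0,0,-5,0.4],[11.3,6,-11.6,0,0,-7,0.4],[14.1,7.5,-11.6,0,0,-9,0.4],[17,9,-11.6,0,0,-11,0.4],[19.8,10.5,-11.6,0,0,-13,0.4],[22.6,12,-11.6,0,0,-15,0.4],[25,13.2,-11.6,0,0,-16.4,0.4],[26.4,14,-11.6,0,0,-16.4,0.4],[26.8,14.1,-11.6,0,0,-16.4,0.4],[26.8,14.1,-11.6,0,0,-16.4,0.4],[26.8,14.1,-11.6,0,0,-16.4,0.4],[26.8,14.1,-11.6,0,0,-16.4,0.4]]]}}

```text
clock: 27.15
tool_pos: [0.6594, -0.1138, 0.1194]
orientation: [-180.0, 0.0, 0.0]
force: [0.6, -0.4, -1.0]
opening: 0.0556
gripper_force: 30.0
```

```bash
python3 mv.py .66 -.1145 .016 0; python3 - <<'E'
from h import *
s=snapshot("wrist"); f=s["frame"]; H,S,V=cv2.split(cv2.cvtColor(f[:255],cv2.COLOR_RGB2HSV)); m=(H<13)&(S>140)&(V>60)
for c in blobs(m,300):
    w=ray(s,c[:,0],.04); q=c[:,0]
    if q[:,0].min()<250 and q[:,0].max()>300 or 1: print(q.min(0),q.max(0),w.min(0).round(4),w.max(0).round(4),np.round(cv2.minAreaRect(w.astype(np.float32))[2],1))
E
```

```text
now [ 0.6594 -0.1138  0.1194] [-180.    0.    0.] row [ 0.06  0.07 10.34] [-0.  0.  0.] rows>= 2.5
[190 170] [214 254] [ 0.631  -0.0615] [ 0.7003 -0.0449] 90.0
[335 130] [373 254] [ 0.631  -0.1822] [ 0.7294 -0.1539] 0.5
[  0 125] [112 254] [0.6311 0.0167] [0.733  0.1151] 77.0
```

>>> {"method": "play_rows", "body": {"commands": [[[0.1,0,1,0,0,0,0.4],[0.1,0,3,0,0,0,0.4],[0.1,0,5.5,0,0,0,0.4],[0.1,0,8,0,0,0,0.4],[0.1,0,9.3,0,0,0,0.4],[0.1,0,9.9,0,0,0,0.4],[0.1,0,10.1,0,0,0,0.4],[0.1,0,10.1,0,0,0,0.4],[0.1,0,10.1,0,0,0,0.4]]]}}

```text
clock: 27.95
tool_pos: [0.6622, -0.1144, 0.0198]
orientation: [180.0, -0.1, 0.0]
force: [-0.3, -0.3, -0.4]
opening: 0.0556
gripper_force: 30.0
```

```bash
python3 mv.py .66 -.114 .0158 0
```

```text
now [ 0.6622 -0.1144  0.0198] [ 1.8e+02 -1.0e-01  0.0e+00] row [-0.22 -0.04  0.4 ] [ 0.  -0.1  0. ] rows>= 0.1
```

>>> {"method": "play_rows", "body": {"commands": [[[-0.1,0,0.1,0,0,0,0.4],[-0.1,0,0.2,0,0,0,0.4],[-0.1,0,0.25,0,0,0,0.4],[-0.1,0,0.3,0,0,0,0.4],[-0.1,0,0.3,0,0,0,0.4]]]}}

```text
clock: 28.37
tool_pos: [0.6604, -0.1145, 0.0158]
orientation: [-180.0, -0.0, 0.0]
force: [-0.8, 0.5, 1.4]
opening: 0.0554
gripper_force: 30.0
```

Release to 62 mm, wait, lift.

>>> {"method": "play_rows", "body": {"commands": [[[0,0,0,0,0,0,0.66],[0,0,0,0,0,0,0.7],[0,0,0,0,0,0,0.7],[0,0,0,0,0,0,0.7],[0,0,0,0,0,0,0.7],[0,0,-1.5,0,0,0,0.7],[0,0,-4,0,0,0,0.7],[0,0,-8,0,0,0,0.7],[0,0,-12,0,0,0,0.7],[0,0,-16,0,0,0,0.7],[-2,0,-20,0,0,0,1],[-3,0,-24,0,0,0,1],[-3,0,-25,0,0,0,1],[-3,0,-25,0,0,0,1]]]}}

```text
clock: 29.53
tool_pos: [0.6317, -0.1148, 0.2718]
orientation: [180.0, -0.5, 0.0]
force: [0.7, -0.8, -0.1]
opening: 0.0825
gripper_force: 0.0
```

```bash
python3 - <<'E'
from h import *
s=snapshot("wrist"); t=snapshot("scene"); cv2.imwrite("pics/end.png",np.hstack([s["frame"][:260,100:460],t["frame"][110:370,170:430]])[:,:,::-1])
E
```

```text
(no output)
```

View pics/end.png

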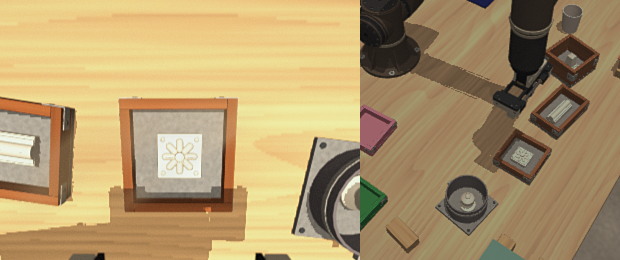

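The tile sits square and centred in its box: about (179,156) in the left crop, with the box from 120 to 238. The other three masters stand in their boxes, and the cup and offcut look to be where they were.

```bash
python3 -c "from plant import *; print(close_job())"
```

```text
the job is handed in; nothing more can be done
None
```

All four masters are in their own boxes and look centred and upright in the last pictures, squared to the walls where the box has corners; I handed the job in at about 29.5 s, and no verdict came back.

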